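# Set the glue timer on the luthier's bench

## Task

The mandolin top has just been glued: set the loose wind-up bench timer to 20 minutes. Its bell only winds if you first twist the knob clockwise past the last (30-minute) mark and then turn it back to 20; the timer is light and its works are stiff, so lean on it while you twist so that it does not slide or swivel on its board, but never press it with more than about 35 N. Let go of it when it is set and leave the other things alone.

Things in the scene. Friction and masses are not known exactly. Their poses are not given: they have to be found in the camera images.
- timer: wind-up bench timer, loose (0.28 to 0.55 kg), upright on the board on four feet 26 mm from its axis. Round white housing, 130 mm diameter, flat top at 40 mm; the knob stands on it. Origin: on its axis, under its feet; z up. Unless pressed down enough the whole timer swivels with the knob, or slides if twisted off-centre; pressed on the board with over 35 N (weight included) it is spoilt.
- grip (a point): on the knob's axis, 68 mm above the timer's origin. The knob: a flat grey disc (64 mm diameter, 41 to 49 mm above that origin) bearing an upright black grip bar 52 mm long, 14 mm wide, 49 to 83 mm above it. Site x runs along the bar, z up; the bar's -x end bears a white line, the pointer. Fingertips may press on the disc beside the bar: lean with 20 to 24 N while turning.
- zero_mark (a point): rim of the housing's top at mark 0, 65 mm from the axis, 40 mm above the timer's origin, towards the timer's own -x. Round the knob lie 31 black ticks, one a minute, 0.1 rad apart, growing clockwise seen from above; every fifth is longer, the first (0) and last (30) longest and thickest (22 mm). Mark m lies at angle pi - 0.1 m from the timer's x axis.
- knob (a joint): angle of the knob relative to the housing, rad: 0.1 x the minutes to which the white pointer points; grows clockwise seen from above. Mark 30 is at 3.0, a hard stop at 3.3. Turning takes about 0.18 N m of steady friction either way, no spring: it stays where it is left.
- mandolin: mandolin under glue, fixed in cork cradles to the left of the timer: black teardrop body about 210 mm wide with a light wood top 65 mm high and wooden spool clamps up to 100 mm high round its rim, neck towards +x. Origin: under the centre of the round end. Leave it alone.
- putty_knife: putty knife lying on the bench to the right, about 200 mm long, along its x; leave it alone.
- mug: white mug, 76 mm in diameter, 85 mm high, upright beyond and to the right; origin at its underside; leave it alone.
- dish: round steel parts dish, 100 mm in diameter, 22 mm high, beyond the timer; origin at its underside; leave it alone.
- board: plywood board, 280 x 320 mm, with a black rubber face (250 x 290 mm), fixed to the bench; the timer stands on the face. Its height differs each time: the face lies 16 to 30 mm above the bench (z = 0), 30 mm above this body's origin, which is on its axis. z up.
There are look-alikes about, which are no part of the job. There is more than one size of the timer; the job needs the smallest.

How it is judged (in metres and radians):
On the way:
1. the knob has been twisted past the 30-minute mark (value of joint knob above 3.03 rad), for 0.1 s.
At the end, for the whole second after the job is handed in: the knob, after having been past the 30-minute mark, points to 20 minutes within 1 minute (0.1 rad); the timer stands upright, at rest, its mark 0 within 25 mm of where it was at the start; the putty knife, mug and dish within 20 mm of theirs (value of joint knob between 1.9 and 2.1 rad and distance of zero_mark from where it was at the start of the episode below 0.025 m and angle between timer's own z axis and vertical below 0.05 rad and linear speed of timer below 0.01 m/s and distance of each of putty_knife, mug, dish from where it was at the start of the episode below 0.02 m); the robot touches nothing.
It fails at once if the timer slides or swivels: its mark 0 strays more than 25 mm (distance of zero_mark from where it was at the start of the episode above 0.025 m).
It fails at once if the timer is pressed on the board with more than 35 N (contact force between timer and board above 35 N).
It fails at once if the putty knife, mug or dish is moved more than 20 mm (distance of any of putty_knife, mug, dish from where it was at the start of the episode above 0.02 m).
It fails at once if the mandolin under glue is bumped (contact force between the arm and mandolin above 2 N).
It also fails if it takes over 72 s, if anything falls off the work surface, if the arm or the gripper's body presses on something with over 40 N, if the wrist force passes 120 N, or if a joint passes its speed limit or range.

## Robot

A 7-joint arm with a two-finger parallel gripper is mounted at the origin on the work surface. World frame = base frame: x ahead of the robot, y to its left, z up, the work surface at z = 0. Lengths are in mm, angles in degrees, forces in N, time in s.
With the tool pointing down it reaches from about 400 to 850 mm from the base axis. Payload 4.4 kg.
Tool frame: the origin (TCP) lies on the centre line of the jaws, within the pads' length; the fingertips stand 11 mm ahead of it and the grasp point (between the pads) lies 8 mm behind it (robot.nose_length is the distance from the TCP to the fingertips, in mm); z points along the fingers, y is the line along which they close (so a half turn about z gives the same grasp; the last joint's range is limited). The gripper opens to 94 mm and grips with 3 to 60 N. Pads are 16 mm wide; open, the fingers measure 119 mm over their backs; the gripper's body (75 mm by 177 mm) begins 78 mm behind the grasp point.
Start: joints at [-80.947, 36.005, 2.206, 86.941, -1.547, 57.084, -1.146], TCP at [144.232, 633.81, 216.478] pointing down, gripper open.
Joint ranges: [-175.42, 175.42], [-21.48, 121.26], [-71.46, 75.88], [10.55, 141.38], [-63.04, 243.04], [13.31, 113.54], [-168.57, 168.57]. Speed limits (degrees/s): [147.25, 147.25, 180, 180, 180, 180, 180].

## Interface

Orientations are given as a 3x3 rotation matrix whose columns are the frame's x, y, z axes.
In Python, from bench import robot, eyes, finish_job gives the robot as it stands. The module is installed in compiled form; this text tells all that it offers.
- The arm moves only by the tool send_rows, never from a script. Its arguments are lists of equal length, an entry for each row: "slide": the shift along the tool's x, y, z in units of 25 cm (1.0 is 25 cm), a list of three; "turn": the turn, a rotation vector about the tool's x, y, z in units of 180 degrees (1.0 is 180 degrees), a list of three; "grip": the gripper's target within -1 to 1 (shut at 1, half-way at 0, fully open at -1). In form: {"slide": [[dx, dy, dz], ...], "turn": [[wx, wy, wz], ...], "grip": [grip, ...]}. A call has 1 to 8 rows; each row is the pose to reach, as a shift and turn from the pose commanded when the call began, along the tool's axes at that moment, turning the shorter way round; what a row does not reach only later rows make up. A row lasts 1/10 s, in which the tool goes at most 50 mm and 8.59 degrees, less where a joint would pass 70% of its speed; a pose out of reach is approached as far as the arm can. A call with a number of a shift or a turn outside -1 to 1 is refused whole. A call with a gripper value outside its range is refused whole. The fingers move at their own pace and stop on an object; "newtons" is the grip in N (left out, the last holds). Time passes only in rows, so rows that repeat a pose let the fingers close. It gives the time, the measured TCP pose, the force, the opening and the grip force at its end, in the units of the state.
- robot.read_state(): the state, without advancing time (a new reading comes with each control period).
- eyes.snapshot(name): name is "scene" or "top" or "wrist"; returns a dict with "image" (420x560x3 uint8, red, green, blue), "depth" (420x560 float32, mm along the optical axis (not along the pixel's ray), 0 where there is no reading), "vertical_fov" (degrees; the focal length in pixels is half the picture's height over the tangent of half this angle, whatever the lens; pixels are square), "cx", "cy" (the principal point, pixels), "distortion" ([k1, k2, p1, p2, k3] as OpenCV has them; the pictures are not rectified), "T" (4x4, takes a point from camera to world coordinates); the wrist camera has in their place "tool_from_camera" (4x4, takes a point from camera to tool coordinates, whose origin is the TCP and whose axes are the flange's). Camera axes: x right, y up, looking along -z (the intrinsics and any distortion apply to the point x, -y, -z); pixel columns grow to the right and rows downward; lengths in mm; the calibration is good to about 2 mm. A picture is of the moment at which its call begins: read the wrist's pose just before it.
- finish_job(): hands the job in; it is judged then, once.
The state is a dict: "time": time; "joints": joint angles; "qvel": joint speeds; "joint_torque": joint torques, N m; "position": TCP position; "eef_rot": TCP orientation; "force": force on the tool from outside, world axes, zero at the start; "wrist_torque": the same for the moment, N m; "finger_gap": finger opening in mm; "gripper_force": force on a finger pad.
Only numpy, scipy, OpenCV 4.12 (cv2) and the standard library are available. Lean on these libraries where they do the work, as an engineer would, in place of code of your own. Each camera call takes 0.05 s, during which the arm holds its last target. There are 200 camera calls.

## Working session

There is one attempt and no reset: what is moved stays moved. The work goes in short steps, Python scripts to look and compute and a tool call to move; the robot and the scene stay as the last step left them, time stands still between calls to the robot, and variables do not carry over. Pictures are saved under pics/ and viewed, at most 10 in all, crops included, and the job is handed in when it is done.

Besides the shell and the picture viewer there is one more tool, called after "Emit:" by a JSON object that holds its "op" and its "data", one argument or row to a line. send_rows: Moves the arm, as the interface text tells. Its arguments: {"type":"object","properties":{"slide":{"type":"array"},"turn":{"type":"array"},"grip":{"type":"array"},"newtons":{"type":"number"}},"required":["slide","turn","grip"]}

```bash
mkdir -p pics
cat > h.py <<'E'
import numpy as np, cv2
from bench import robot, eyes
def snap(n,save=None):
    st=robot.read_state(); s=eyes.snapshot(n)
    if n=="wrist":
        W=np.eye(4);W[:3,:3]=np.array(st["eef_rot"]);W[:3,3]=st["position"]
        s["T"]=W@np.array(s["tool_from_camera"])
    if save: cv2.imwrite("pics/"+save,cv2.cvtColor(s["image"],cv2.COLOR_RGB2BGR))
    return s
def K(s):
    f=210/np.tan(np.radians(s["vertical_fov"])/2)
    return np.array([[f,0,s["cx"]],[0,f,s["cy"]],[0,0,1.]])
def rays(s,px):
    u=cv2.undistortPoints(np.array(px,float).reshape(-1,1,2),K(s),np.array(s["distortion"],float)).reshape(-1,2)
    d=np.c_[u[:,0],-u[:,1],-np.ones(len(u))]; T=np.array(s["T"])
    return T[:3,3],d@T[:3,:3].T
def onplane(s,px,z):
    o,d=rays(s,px); return o+d*((z-o[2])/d[:,2])[:,None]
def bydepth(s,px):
    o,d=rays(s,px); px=np.array(px,int).reshape(-1,2)
    return o+d*s["depth"][px[:,1],px[:,0]][:,None]
E
python3 - <<'E'
from h import *
for n in("scene","top"): s=snap(n,n+"0.png"); print(n,s["vertical_fov"],s["distortion"],np.array(s["T"])[:3,3])
st=robot.read_state();print(st["time"],st["eef_rot"],st["force"],st["finger_gap"])
E
```

```text
scene 43.211069878850964 [-0.10178657  0.          0.          0.          0.        ] [1484.12222887 -821.30209659 1147.88982662]
top 52.68798590305212 [0.00881848 0.         0.         0.         0.        ] [ 408.47619053  -48.91655185 1299.11741818]
0.1 [[-9.75052661e-01  2.21973399e-01 -3.44218101e-04]
 [ 2.21973664e-01  9.75051279e-01 -1.64214677e-03]
 [-2.88826003e-05 -1.67758693e-03 -9.99998592e-01]] [ 1.09889489 -0.23712213 -0.67735505] 93.99805403973401
```

View pics/scene0.png

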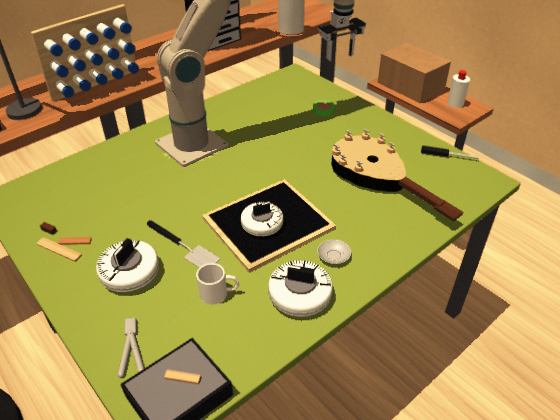

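View pics/top0.png

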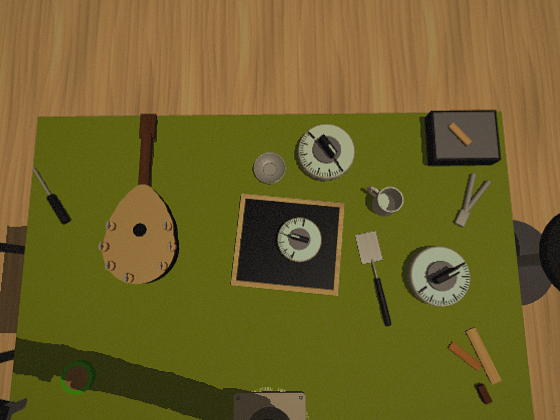

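In the top picture, three timers could be taken for the right one: (299,240) on the black board, (326,152) and (440,276). The one on the board is clearly the smallest, so I choose it. Next I measure it and check a close crop.

Run:
```python
from h import *
s=snap("top")
z=lambda pts:np.median([bydepth(s,[p])[0][2] for p in pts])
print("board z",z([(255,225),(255,260),(330,270),(260,280)]),"bench",z([(210,200),(210,300)]))
im=s["image"]; m=((im.min(2)>100)&(im.max(2).astype(int)-im.min(2)<60)).astype(np.uint8)
m[:195]=0;m[290:]=0;m[:,:262]=0;m[:,335:]=0
c=max(cv2.findContours(m,0,2)[0],key=cv2.contourArea); e=cv2.fitEllipse(cv2.convexHull(c)); print(e)
for zz in(60,65): print(onplane(s,[e[0]],zz))
yy,xx=np.nonzero(m); print("ztop",np.median(bydepth(s,np.c_[xx,yy])[:,2]))
for n,p in dict(mug=(388,202),dish=(269,168),clampR=(176,243),knife=(369,247),big=(326,152)).items(): print(n,bydepth(s,[p])[0].round())
c=im[195:285,255:345]; cv2.imwrite("pics/c1.png",cv2.cvtColor(cv2.resize(c,None,fx=6.5,fy=6.5,interpolation=2),cv2.COLOR_RGB2BGR))
```

```text
board z 21.321117861708217 bench 4.415048984947589
((299.22314453125, 239.21792602539062), (42.27197265625, 42.724510192871094), 134.49826049804688)
[[532.84117141 -89.65833892  60.        ]]
[[532.33934253 -89.49394051  65.        ]]
ztop 61.26174063847236
mug [ 651. -367.    8.]
dish [763.   0.   8.]
clampR [527. 276.  41.]
knife [ 513. -303.    4.]
big [ 793. -174.   74.]
```

View pics/c1.png

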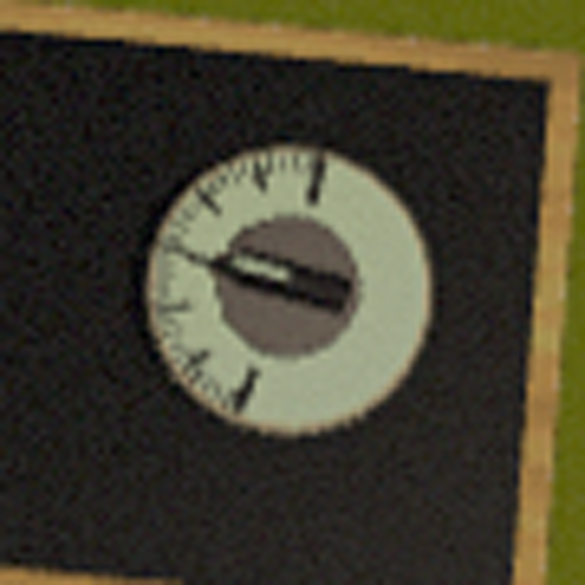

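The crop shows the small timer. Its 0 mark is at the lower left (crop 245,390), its 30 mark at the top (318,175), and the pointer is at about mark 14, up and to the left (200,258). I'll move above it for a wrist view.

Emit:
{"op": "send_rows", "data": {
  "slide": [
    [-0.1,-0.115,0],
    [-0.2,-0.23,0],
    [-0.3,-0.345,0],
    [-0.4,-0.46,0],
    [-0.5,-0.575,0],
    [-0.6,-0.69,0],
    [-0.7,-0.805,0],
    [-0.8,-0.92,0]
  ],
  "turn": [
    [0,0,0],
    [0,0,0],
    [0,0,0],
    [0,0,0],
    [0,0,0],
    [0,0,0],
    [0,0,0],
    [0,0,0]
  ],
  "grip": [-1,-1,-1,-1,-1,-1,-1,-1]
}}

```text
time: 0.95
position: [288.7, 363.6, 216.4]
eef_rot: [[-0.975, 0.222, 0.0], [0.222, 0.975, -0.0], [-0.0, -0.0, -1.0]]
force: [0.6, -0.1, -0.5]
finger_gap: 93.7
gripper_force: 0.0
```

Emit:
{"op": "send_rows", "data": {
  "slide": [
    [-0.1,-0.115,0],
    [-0.2,-0.23,0],
    [-0.3,-0.345,0],
    [-0.4,-0.46,0],
    [-0.5,-0.575,0],
    [-0.6,-0.69,0],
    [-0.7,-0.805,0],
    [-0.8,-0.92,0]
  ],
  "turn": [
    [0,0,0],
    [0,0,0],
    [0,0,0],
    [0,0,0],
    [0,0,0],
    [0,0,0],
    [0,0,0],
    [0,0,0]
  ],
  "grip": [-1,-1,-1,-1,-1,-1,-1,-1]
}}

```text
time: 1.75
position: [432.6, 95.1, 216.5]
eef_rot: [[-0.975, 0.222, 0.0], [0.222, 0.975, 0.0], [-0.0, 0.0, -1.0]]
force: [1.2, -0.0, -0.4]
finger_gap: 93.6
gripper_force: 0.0
```

Emit:
{"op": "send_rows", "data": {
  "slide": [
    [-0.08,-0.09,0],
    [-0.16,-0.18,0],
    [-0.24,-0.27,0],
    [-0.32,-0.36,0],
    [-0.4,-0.46,0],
    [-0.48,-0.55,0],
    [-0.556,-0.64,0],
    [-0.556,-0.64,0]
  ],
  "turn": [
    [0,0,0.04],
    [0,0,0.08],
    [0,0,0.12],
    [0,0,0.16],
    [0,0,0.2],
    [0,0,0.24],
    [0,0,0.28],
    [0,0,0.32]
  ],
  "grip": [-1,-1,-1,-1,-1,-1,-1,-1]
}}

```text
time: 2.55
position: [533.5, -95.0, 216.6]
eef_rot: [[-0.325, 0.946, 0.002], [0.946, 0.325, -0.003], [-0.004, 0.001, -1.0]]
force: [-0.4, 0.8, 0.1]
finger_gap: 93.8
gripper_force: 0.0
```

Emit:
{"op": "send_rows", "data": {
  "slide": [
    [0,0,0],
    [0,0,0],
    [0,0,0],
    [0,0,0],
    [0,0,0],
    [0,0,0],
    [0,0,0],
    [0,0,0]
  ],
  "turn": [
    [0,0,0.04],
    [0,0,0.08],
    [0,0,0.12],
    [0,0,0.16],
    [0,0,0.183],
    [0,0,0.183],
    [0,0,0.183],
    [0,0,0.183]
  ],
  "grip": [-0.2,-0.2,-0.2,-0.2,-0.2,-0.2,-0.2,-0.2]
}}

```text
time: 3.35
position: [532.1, -90.3, 216.4]
eef_rot: [[0.23, 0.973, -0.0], [0.973, -0.23, 0.0], [0.0, -0.0, -1.0]]
force: [0.3, 0.3, 1.0]
finger_gap: 56.4
gripper_force: 0.0
```

Run:
```python
from h import *
st=robot.read_state();print(st["time"],st["position"],np.array(st["eef_rot"]).round(3),np.array(st["joints"]).round(1),st["force"],st["finger_gap"])
s=snap("wrist","w1.png")
```

```text
3.35 [532.11887551 -90.28815955 216.41225012] [[ 0.23   0.973 -0.   ]
 [ 0.973 -0.23   0.   ]
 [ 0.    -0.    -1.   ]] [-15.   30.2  32.7 105.3 -20.6  50.6  14.3] [0.338099   0.25107711 1.0098292 ] 56.4478229847973
```

View pics/w1.png

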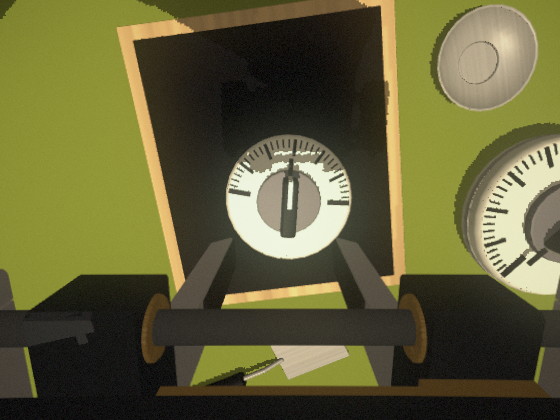

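The wrist view shows the timer at about (289,196), between and ahead of the fingers. Mark 0 is on the left (240,192), mark 30 on the right (338,202), and the pointer is at about mark 15. The bar is seen along the image's vertical.

```bash
cat > meas.py <<'E'
from h import *
def meas(s,zb,c0):
    im=s["image"].astype(int)
    z=zb+40
    # rectified overhead patch of plane: 0.25 mm/px, img right = world x, up = world y
    N=640; g=(np.arange(N)-N/2)*0.25
    def patch(z):
        X,Y=np.meshgrid(c0[0]+g,c0[1]-g); P=np.c_[X.ravel(),Y.ravel(),np.full(X.size,z),np.ones(X.size)]
        C=(np.linalg.inv(np.array(s["T"]))@P.T)[:3]; C[1:]*=-1
        uv=cv2.projectPoints(C.T.copy(),np.zeros(3),np.zeros(3),K(s),np.array(s["distortion"],float))[0].reshape(N,N,2).astype(np.float32)
        return cv2.remap(s["image"],uv[...,0],uv[...,1],1)
    return patch(z),patch(zb+83)
def w(c0,p): return np.array([c0[0]+(p[0]-320)*.25,c0[1]-(p[1]-320)*.25])
E
python3 - <<'E'
from meas import *
s=snap("wrist"); c0=(532.5,-89.6); zb=21
a,b=meas(s,zb,c0)
px=[(289,100)];print("board",[bydepth(s,[p])[0].round(1) for p in((200,60),(300,110),(230,270),(360,100))],"top",bydepth(s,[(255,240),(325,240)]).round(1),"bench",bydepth(s,[(60,100)]).round(1),"bartop",bydepth(s,[(289,215)]).round(1))
m=(a.min(2)>110).astype(np.uint8)
c=max(cv2.findContours(m,0,2)[0],key=cv2.contourArea); e=cv2.fitEllipse(cv2.convexHull(c)); print(e,w(c0,e[0]))
cv2.imwrite("pics/p1.png",cv2.cvtColor(np.hstack([a[120:520,120:520],b[120:520,120:520]]),cv2.COLOR_RGB2BGR))
E
```

```text
board [array([481.8,  65.8,  18.6]), array([570.9,  -5.1,  17.7]), array([504.7, -85.4, 222.2]), array([634.8, -10. ,  17.7])] top [[ 548.4  -22.8  383.5]
 [ 565.4 -139.2   58.9]] bench [[316.   66.2  -2.5]] bartop [[536.8 -93.7 101.7]]
((334.3341064453125, 333.3453674316406), (456.51678466796875, 510.805908203125), 109.14785766601562) [536.08352661 -92.93634186]
```

View pics/p1.png

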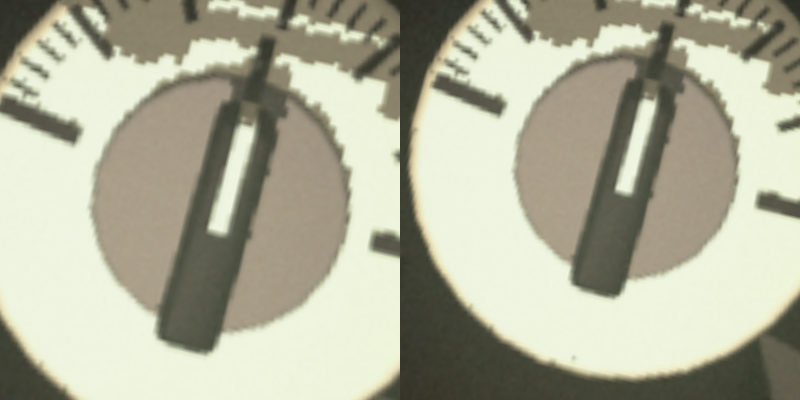

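Run:
```python
from meas import *
s=snap("wrist"); c0=(535,-90); print(np.array(s["T"])[:3,3])
# housing: black-face contrast; shadowed parts included
a,_=meas(s,20,c0)      # z=60
m=cv2.morphologyEx((a.mean(2)>75).astype(np.uint8),cv2.MORPH_CLOSE,np.ones((25,25)))
for q in sorted(cv2.findContours(m,0,2)[0],key=cv2.contourArea)[-3:]: 
    c=cv2.convexHull(q); print("house",w(c0,cv2.fitEllipse(c)[0]),np.array(cv2.fitEllipse(c)[1])*.25)
d,_=meas(s,29,c0)      # z=69
di=d.astype(int); m=((di.mean(2)>120)&(di.mean(2)<195)&(di[...,0]-di[...,2]>8)).astype(np.uint8)
m=cv2.morphologyEx(m,cv2.MORPH_OPEN,np.ones((9,9)))
yy,xx=np.nonzero(m); k=np.hypot(xx-320,yy-320)<150; pts=np.c_[xx,yy][k].astype(np.int32)
h=cv2.convexHull(pts); print("disc",w(c0,cv2.fitEllipse(h)[0]),np.array(cv2.fitEllipse(h)[1])*.25, w(c0,cv2.minEnclosingCircle(h)[0]))
_,b=meas(s,20,c0)      # z=103
m=(b.mean(2)<80).astype(np.uint8); yy,xx=np.mgrid[:640,:640]; m[np.hypot(xx-320,yy-320)>125]=0
m=cv2.morphologyEx(m,cv2.MORPH_OPEN,np.ones((5,5)))
q=max(cv2.findContours(m,0,2)[0],key=cv2.contourArea); r=cv2.minAreaRect(q); print("bar",r,w(c0,r[0]),np.array(r[1])*.25)
wl=((b.min(2)>180)&(np.hypot(xx-320,yy-320)<110)).astype(np.uint8)
for q in cv2.findContours(wl,0,2)[0]:
    r=cv2.minAreaRect(q)
    if 15<max(r[1])*.25<40 and min(r[1])*.25<6: print("line",r,w(c0,r[0]))
cv2.imwrite("pics/p2.png",cv2.cvtColor(np.hstack([a,b])[::2,::2],cv2.COLOR_RGB2BGR))
```

```text
[548.44167345 -22.83206968 383.50664727]
house [ 486.31977272 -108.03176117] [10.04093266 32.9812851 ]
house [545.87011719 -98.46595764] [127.64279938 159.26570129]
disc [537.91493988 -86.94695282] [63.0726738  68.21759796] [537.625 -86.125]
bar ((352.1322021484375, 311.2996826171875), (19.61720848083496, 211.3663330078125), 15.182004928588867) [543.03305054 -87.82492065] [ 4.90430212 52.84158325]
line ((345.9232177734375, 265.0422058105469), (14.869876861572266, 95.22916412353516), 16.189205169677734) [541.48080444 -76.26055145]
```

View pics/p2.png

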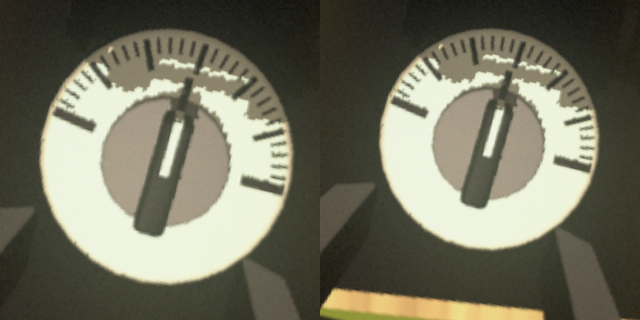

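Emit:
{"op": "send_rows", "data": {
  "slide": [
    [0.0,0,0],
    [0,0,0],
    [0,0,0],
    [0,0,0],
    [0,0,0],
    [0,0,0],
    [0,0,0],
    [0,0,0]
  ],
  "turn": [
    [0,0,0.04],
    [0,0,0.08],
    [0,0,0.12],
    [0,0,0.16],
    [0,0,0.2],
    [0,0,0.24],
    [0,0,0.28],
    [0,0,0.32]
  ],
  "grip": [0.15,0.15,0.15,0.15,0.15,0.15,0.15,0.15]
}}

```text
time: 4.3
position: [532.2, -90.3, 216.5]
eef_rot: [[0.947, 0.322, 0.0], [0.322, -0.947, 0.0], [0.0, -0.0, -1.0]]
force: [-0.0, 0.6, -0.5]
finger_gap: 40.1
gripper_force: 0.0
```

Emit:
{"op": "send_rows", "data": {
  "slide": [
    [0.0,0,0],
    [0,0,0],
    [0,0,0],
    [0,0,0],
    [0,0,0],
    [0,0,0],
    [0,0,0],
    [0,0,0]
  ],
  "turn": [
    [0,0,0.04],
    [0,0,0.08],
    [0,0,0.12],
    [0,0,0.16],
    [0,0,0.2],
    [0,0,0.24],
    [0,0,0.24],
    [0,0,0.24]
  ],
  "grip": [0.15,0.15,0.15,0.15,0.15,0.15,0.15,0.15]
}}

```text
time: 5.1
position: [532.2, -90.3, 216.3]
eef_rot: [[0.914, -0.406, -0.0], [-0.406, -0.914, -0.0], [-0.0, 0.0, -1.0]]
force: [-0.2, -0.5, -0.2]
finger_gap: 39.7
gripper_force: 0.0
```

Run:
```python
from meas import *
st=robot.read_state();print(st["time"],np.array(st["position"]).round(1),np.array(st["joints"]).round(1),st["finger_gap"],np.array(st["eef_rot"]).round(3)[:2])
s=snap("wrist","w2.png"); c0=(535,-90)
a,_=meas(s,20,c0); _,b=meas(s,20,c0)
cv2.imwrite("pics/p3.png",cv2.cvtColor(np.hstack([a,b])[::2,::2],cv2.COLOR_RGB2BGR))
d,_=meas(s,29,c0)
di=d.astype(int); m=((di.mean(2)>120)&(di.mean(2)<195)&(di[...,0]-di[...,2]>8)).astype(np.uint8)
m=cv2.morphologyEx(m,cv2.MORPH_OPEN,np.ones((9,9)))
yy,xx=np.nonzero(m); k=np.hypot(xx-320,yy-320)<150; h=cv2.convexHull(np.c_[xx,yy][k].astype(np.int32))
print("disc",w(c0,cv2.fitEllipse(h)[0]),np.array(cv2.fitEllipse(h)[1])*.25)
```

```text
5.1 [532.2 -90.3 216.3] [-29.8  40.1  61.5 105.6 -40.9  59.9 -65.6] 39.73362114591495 [[ 0.914 -0.406 -0.   ]
 [-0.406 -0.914 -0.   ]]
disc [538.54167938 -86.92939758] [65.31658173 72.15790558]
```

View pics/p3.png

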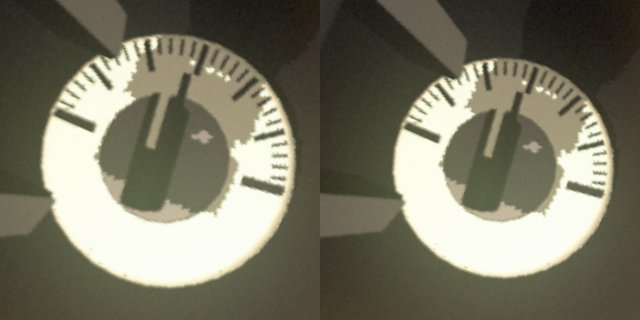

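Emit:
{"op": "send_rows", "data": {
  "slide": [
    [0.019,-0.019,0],
    [0.019,-0.019,0],
    [0.019,-0.019,0],
    [0.019,-0.019,0]
  ],
  "turn": [
    [0,0,0.03],
    [0,0,0.06],
    [0,0,0.06],
    [0,0,0.06]
  ],
  "grip": [0.15,0.15,0.15,0.15]
}}

```text
time: 5.55
position: [538.4, -88.0, 216.5]
eef_rot: [[0.821, -0.571, -0.0], [-0.571, -0.821, 0.0], [-0.0, -0.0, -1.0]]
force: [-0.1, -0.2, -0.1]
finger_gap: 40.0
gripper_force: 0.0
```

Run:
```python
from meas import *
st=robot.read_state();print(st["time"],np.array(st["position"]).round(1),np.array(st["joints"]).round(1),np.array(st["eef_rot"]).round(3)[:2])
```

```text
5.55 [538.4 -88.  216.5] [-30.8  42.1  64.3 104.8 -43.2  61.9 -74.8] [[ 0.821 -0.571 -0.   ]
 [-0.571 -0.821  0.   ]]
```

Emit:
{"op": "send_rows", "data": {
  "slide": [
    [0,0,0],
    [0,0,0],
    [0,0,0],
    [0,0,0],
    [0,0,0],
    [0,0,0],
    [0,0,0],
    [0,0,0]
  ],
  "turn": [
    [0,0,-0.04],
    [0,0,-0.08],
    [0,0,-0.12],
    [0,0,-0.16],
    [0,0,-0.2],
    [0,0,-0.24],
    [0,0,-0.28],
    [0,0,-0.32]
  ],
  "grip": [0.3,0.3,0.3,0.3,0.3,0.3,0.3,0.3]
}}

```text
time: 6.35
position: [538.4, -88.1, 216.8]
eef_rot: [[0.92, 0.392, 0.001], [0.392, -0.92, 0.0], [0.001, -0.0, -1.0]]
force: [0.9, 0.2, -0.3]
finger_gap: 32.5
gripper_force: 0.0
```

Emit:
{"op": "send_rows", "data": {
  "slide": [
    [0,0,0],
    [0,0,0],
    [0,0,0],
    [0,0,0],
    [0,0,0],
    [0,0,0],
    [0,0,0],
    [0,0,0]
  ],
  "turn": [
    [0,0,-0.04],
    [0,0,-0.08],
    [0,0,-0.12],
    [0,0,-0.16],
    [0,0,-0.2],
    [0,0,-0.24],
    [0,0,-0.28],
    [0,0,-0.287]
  ],
  "grip": [0.3,0.3,0.3,0.3,0.3,0.3,0.3,0.3]
}}

```text
time: 7.15
position: [538.4, -88.1, 216.9]
eef_rot: [[0.267, 0.964, 0.001], [0.964, -0.267, 0.001], [0.001, 0.001, -1.0]]
force: [0.5, 0.3, -0.2]
finger_gap: 33.1
gripper_force: 0.0
```

Run:
```python
from meas import *
st=robot.read_state();print(st["time"],np.array(st["position"]).round(1),np.array(st["joints"]).round(1),np.array(st["eef_rot"]).round(3)[:2],st["finger_gap"],st["force"],st["wrist_torque"])
```

```text
7.15 [538.4 -88.1 216.9] [-15.5  30.7  33.3 104.4 -21.2  51.1  12.2] [[ 0.267  0.964  0.001]
 [ 0.964 -0.267  0.001]] 33.06694978357967 [ 0.48061908  0.2980741  -0.22561555] [-0.04485241  0.08072936 -0.0038104 ]
```

Emit:
{"op": "send_rows", "data": {
  "slide": [
    [0,0,0.1],
    [0,0,0.2],
    [0,0,0.3],
    [0,0,0.36],
    [0,0,0.42],
    [0,0,0.46],
    [0,0,0.5],
    [0,0,0.5]
  ],
  "turn": [
    [0,0,0],
    [0,0,0],
    [0,0,0],
    [0,0,0],
    [0,0,0],
    [0,0,0],
    [0,0,0],
    [0,0,0]
  ],
  "grip": [0.3,0.3,0.3,0.3,0.3,0.3,0.3,0.3]
}}

```text
time: 7.95
position: [537.8, -87.8, 90.6]
eef_rot: [[0.271, 0.963, -0.002], [0.963, -0.271, 0.0], [-0.0, -0.002, -1.0]]
force: [0.3, 0.2, -0.0]
finger_gap: 32.8
gripper_force: 0.0
```

Emit:
{"op": "send_rows", "data": {
  "slide": [
    [0,0,0.008],
    [0,0,0.012],
    [0,0,0.016],
    [0,0,0.02],
    [0,0,0.024],
    [0,0,0.024]
  ],
  "turn": [
    [0,0,0],
    [0,0,0],
    [0,0,0],
    [0,0,0],
    [0,0,0],
    [0,0,0]
  ],
  "grip": [0.3,0.3,0.3,0.3,0.3,0.3]
}}

```text
time: 8.55
position: [538.4, -87.9, 85.4]
eef_rot: [[0.271, 0.963, -0.0], [0.963, -0.271, 0.0], [0.0, -0.0, -1.0]]
force: [0.4, -0.0, -0.5]
finger_gap: 32.8
gripper_force: 0.0
```

Emit:
{"op": "send_rows", "data": {
  "slide": [
    [0,0,0.004],
    [0,0,0.008],
    [0,0,0.008]
  ],
  "turn": [
    [0,0,0],
    [0,0,0],
    [0,0,0]
  ],
  "grip": [0.3,0.3,0.3]
}}

```text
time: 8.85
position: [538.4, -87.9, 83.3]
eef_rot: [[0.271, 0.963, -0.0], [0.963, -0.271, 0.0], [-0.0, -0.0, -1.0]]
force: [-0.8, -0.8, 0.0]
finger_gap: 32.6
gripper_force: 0.0
```

Emit:
{"op": "send_rows", "data": {
  "slide": [
    [0,0,0.004],
    [0,0,0.004],
    [0,0,0.004]
  ],
  "turn": [
    [0,0,0],
    [0,0,0],
    [0,0,0]
  ],
  "grip": [0.3,0.3,0.3]
}}

```text
time: 9.15
position: [538.4, -88.0, 82.4]
eef_rot: [[0.271, 0.963, -0.0], [0.963, -0.271, 0.0], [0.0, -0.0, -1.0]]
force: [-0.1, 0.3, 0.0]
finger_gap: 33.1
gripper_force: 0.0
```

Emit:
{"op": "send_rows", "data": {
  "slide": [
    [0,0,0.004],
    [0,0,0.004],
    [0,0,0.004]
  ],
  "turn": [
    [0,0,0],
    [0,0,0],
    [0,0,0]
  ],
  "grip": [0.3,0.3,0.3]
}}

```text
time: 9.45
position: [538.4, -88.0, 81.4]
eef_rot: [[0.271, 0.963, -0.0], [0.963, -0.271, 0.0], [0.0, -0.0, -1.0]]
force: [0.5, -0.0, 0.0]
finger_gap: 33.0
gripper_force: 0.0
```

Emit:
{"op": "send_rows", "data": {
  "slide": [
    [0,0,0],
    [0,0,0],
    [0,0,0],
    [0,0,0],
    [0,0,0],
    [0,0,0]
  ],
  "turn": [
    [0,0,0],
    [0,0,0],
    [0,0,0],
    [0,0,0],
    [0,0,0],
    [0,0,0]
  ],
  "grip": [0.5,0.6,0.7,0.8,0.9,1],
  "newtons": 5
}}

```text
time: 10.05
position: [538.0, -87.8, 81.4]
eef_rot: [[0.271, 0.963, -0.001], [0.963, -0.271, 0.0], [0.0, -0.001, -1.0]]
force: [-2.0, 0.0, 0.9]
finger_gap: 13.8
gripper_force: 5.0
```

Emit:
{"op": "send_rows", "data": {
  "slide": [
    [0,0,0.002],
    [0,0,0.002],
    [0,0,0.002]
  ],
  "turn": [
    [0,0,0],
    [0,0,0],
    [0,0,0]
  ],
  "grip": [1,1,1]
}}

```text
time: 10.35
position: [538.0, -87.8, 81.3]
eef_rot: [[0.271, 0.963, -0.001], [0.963, -0.271, 0.001], [0.0, -0.001, -1.0]]
force: [-1.8, 0.3, 4.9]
finger_gap: 13.5
gripper_force: 5.0
```

Emit:
{"op": "send_rows", "data": {
  "slide": [
    [0,0,0.002],
    [0,0,0.003],
    [0,0,0.003]
  ],
  "turn": [
    [0,0,0],
    [0,0,0],
    [0,0,0]
  ],
  "grip": [1,1,1],
  "newtons": 30
}}

```text
time: 10.65
position: [538.0, -87.8, 81.2]
eef_rot: [[0.271, 0.963, -0.0], [0.963, -0.271, 0.001], [0.001, -0.001, -1.0]]
force: [-3.8, 1.6, 12.6]
finger_gap: 13.6
gripper_force: 30.0
```

Emit:
{"op": "send_rows", "data": {
  "slide": [
    [0,0,0.001],
    [0,0,0.001],
    [0,0,0.001]
  ],
  "turn": [
    [0,0,0],
    [0,0,0],
    [0,0,0]
  ],
  "grip": [1,1,1]
}}

```text
time: 10.95
position: [538.0, -87.9, 81.2]
eef_rot: [[0.271, 0.963, -0.0], [0.963, -0.271, 0.001], [0.001, -0.001, -1.0]]
force: [-5.1, 0.4, 14.3]
finger_gap: 14.0
gripper_force: 30.0
```

Emit:
{"op": "send_rows", "data": {
  "slide": [
    [0,-0.002,0.002],
    [0,-0.002,0.002],
    [0,-0.002,0.002]
  ],
  "turn": [
    [0,0,0],
    [0,0,0],
    [0,0,0]
  ],
  "grip": [1,1,1]
}}

```text
time: 11.25
position: [538.0, -87.8, 81.1]
eef_rot: [[0.271, 0.963, 0.001], [0.963, -0.271, 0.001], [0.001, 0.0, -1.0]]
force: [-5.4, 1.6, 17.2]
finger_gap: 13.9
gripper_force: 30.0
```

Emit:
{"op": "send_rows", "data": {
  "slide": [
    [0,0,0.001],
    [0,0,0.001],
    [0,0,0.001]
  ],
  "turn": [
    [0,0,0.005],
    [0,0,0.01],
    [0,0,0.015]
  ],
  "grip": [1,1,1]
}}

```text
time: 11.55
position: [538.1, -87.9, 81.1]
eef_rot: [[0.316, 0.949, 0.001], [0.949, -0.316, 0.001], [0.001, 0.001, -1.0]]
force: [-4.3, 0.8, 18.9]
finger_gap: 13.8
gripper_force: 30.0
```

Emit:
{"op": "send_rows", "data": {
  "slide": [
    [0,0,0.001],
    [0,0,0.001],
    [0,0,0.001],
    [0,0,0.001],
    [0,0,0.001]
  ],
  "turn": [
    [0,0,0.015],
    [0,0,0.03],
    [0,0,0.045],
    [0,0,0.06],
    [0,0,0.06]
  ],
  "grip": [1,1,1,1,1]
}}

```text
time: 12.05
position: [538.6, -88.1, 81.1]
eef_rot: [[0.489, 0.872, 0.002], [0.872, -0.489, 0.001], [0.002, 0.002, -1.0]]
force: [-4.1, 1.6, 20.3]
finger_gap: 13.8
gripper_force: 30.0
```

Run:
```python
from meas import *
st=robot.read_state();print(np.array(st["position"]).round(1),st["force"],st["wrist_torque"])
s=snap("wrist","w3.png")
```

```text
[538.6 -88.1  81.1] [-4.1385099   1.62859105 20.28870592] [0.26536214 1.37811417 0.00154947]
```

View pics/w3.png

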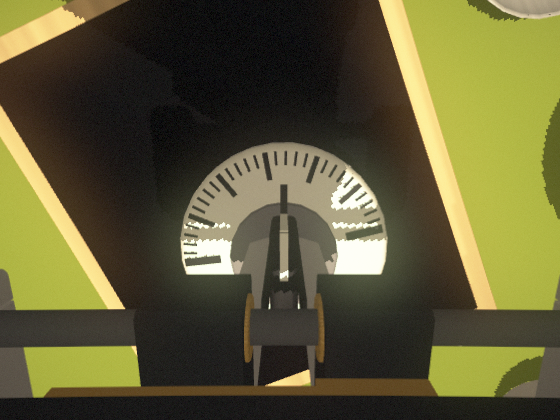

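The pointer, at (284,197), now stands between marks 15 (267,166) and 20 (313,169), at about 17. So the knob turns while the housing holds, and I carry on.

Emit:
{"op": "send_rows", "data": {
  "slide": [
    [0,0,0.001],
    [0,0,0.001],
    [0,0,0.001],
    [0,0,0.001],
    [0,0,0.001],
    [0,0,0.001]
  ],
  "turn": [
    [0,0,0.02],
    [0,0,0.04],
    [0,0,0.06],
    [0,0,0.08],
    [0,0,0.1],
    [0,0,0.1]
  ],
  "grip": [1,1,1,1,1,1]
}}

```text
time: 12.7
position: [539.3, -88.6, 81.1]
eef_rot: [[0.735, 0.678, 0.003], [0.678, -0.735, -0.0], [0.002, 0.003, -1.0]]
force: [-3.8, 1.1, 21.2]
finger_gap: 13.9
gripper_force: 30.0
```

Emit:
{"op": "send_rows", "data": {
  "slide": [
    [0,0,0.0],
    [0,0,0.0],
    [0,0,0.0],
    [0,0,0.0],
    [0,0,0.0],
    [0,0,0.0]
  ],
  "turn": [
    [0,0,0.02],
    [0,0,0.04],
    [0,0,0.06],
    [0,0,0.08],
    [0,0,0.1],
    [0,0,0.1]
  ],
  "grip": [1,1,1,1,1,1]
}}

```text
time: 13.3
position: [539.8, -89.3, 81.1]
eef_rot: [[0.908, 0.418, 0.004], [0.418, -0.908, -0.002], [0.003, 0.003, -1.0]]
force: [-3.2, -0.2, 20.6]
finger_gap: 13.9
gripper_force: 30.0
```

Emit:
{"op": "send_rows", "data": {
  "slide": [
    [0,0,0.0],
    [0,0,0.0],
    [0,0,0.0],
    [0,0,0.0],
    [0,0,0.0],
    [0,0,0.0]
  ],
  "turn": [
    [0,0,0.02],
    [0,0,0.04],
    [0,0,0.06],
    [0,0,0.08],
    [0,0,0.1],
    [0,0,0.1]
  ],
  "grip": [1,1,1,1,1,1]
}}

```text
time: 13.9
position: [540.0, -90.2, 81.1]
eef_rot: [[0.993, 0.116, 0.005], [0.116, -0.993, -0.003], [0.005, 0.004, -1.0]]
force: [-1.9, -1.4, 17.8]
finger_gap: 13.8
gripper_force: 30.0
```

Emit:
{"op": "send_rows", "data": {
  "slide": [
    [0,0,0.0],
    [0,0,0.0],
    [0,0,0.0],
    [0,0,0.0],
    [0,0,0.0],
    [0,0,0.0]
  ],
  "turn": [
    [0,0,0.02],
    [0,0,0.04],
    [0,0,0.06],
    [0,0,0.08],
    [0,0,0.1],
    [0,0,0.1]
  ],
  "grip": [1,1,1,1,1,1]
}}

```text
time: 14.5
position: [539.9, -91.1, 81.2]
eef_rot: [[0.98, -0.197, 0.005], [-0.197, -0.98, -0.005], [0.006, 0.004, -1.0]]
force: [-2.2, -1.9, 16.3]
finger_gap: 13.9
gripper_force: 30.0
```

Run:
```python
from meas import *
st=robot.read_state();R=np.array(st["eef_rot"]);print(np.array(st["position"]).round(1),st["force"],st["wrist_torque"],np.degrees(np.arctan2(R[1,1],R[0,1])),np.array(st["joints"]).round(1))
s=snap("wrist","w4.png")
```

```text
[539.9 -91.1  81.2] [-2.20243707 -1.877517   16.27729255] [-0.46833499  0.8787314  -0.03615554] -101.33495521029654 [-22.4  48.5  48.1 111.3 -52.1  44.7 -45. ]
```

View pics/w4.png

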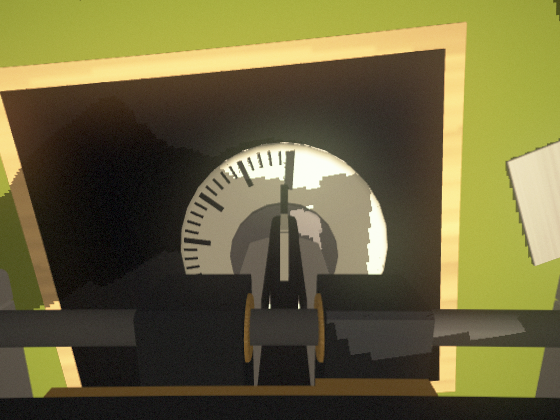

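The pointer (284,200) is just short of mark 30 (291,165), at about 29.3. I need about 2.2 minutes more.

Emit:
{"op": "send_rows", "data": {
  "slide": [
    [0,0,0.001],
    [0,0,0.002],
    [0,0,0.002],
    [0,0,0.002],
    [0,0,0.002],
    [0,0,0.002],
    [0,0,0.002],
    [0,0,0.002]
  ],
  "turn": [
    [0,0,0.0],
    [0,0,0.015],
    [0,0,0.03],
    [0,0,0.045],
    [0,0,0.06],
    [0,0,0.07],
    [0,0,0.07],
    [0,0,0.07]
  ],
  "grip": [1,1,1,1,1,1,1,1]
}}

```text
time: 15.35
position: [539.8, -91.6, 81.1]
eef_rot: [[0.914, -0.405, 0.005], [-0.405, -0.914, -0.005], [0.007, 0.003, -1.0]]
force: [-3.3, -2.9, 20.4]
finger_gap: 13.9
gripper_force: 30.0
```

Run:
```python
from meas import *
st=robot.read_state();R=np.array(st["eef_rot"]);print(np.array(st["position"]).round(1),st["force"],st["wrist_torque"],np.degrees(np.arctan2(R[1,1],R[0,1])),np.array(st["joints"]).round(1))
s=snap("wrist","w5.png")
cv2.imwrite("pics/w5c.png",cv2.cvtColor(cv2.resize(s["image"][120:300,160:400],None,fx=3,fy=3),cv2.COLOR_RGB2BGR))
```

```text
[539.8 -91.6  81.1] [-3.32716658 -2.92772106 20.43893468] [-0.56392016  1.08492467  0.03184675] -113.88089827905836 [-23.8  49.9  51.2 111.4 -54.6  46.6 -55.2]
```

View pics/w5c.png

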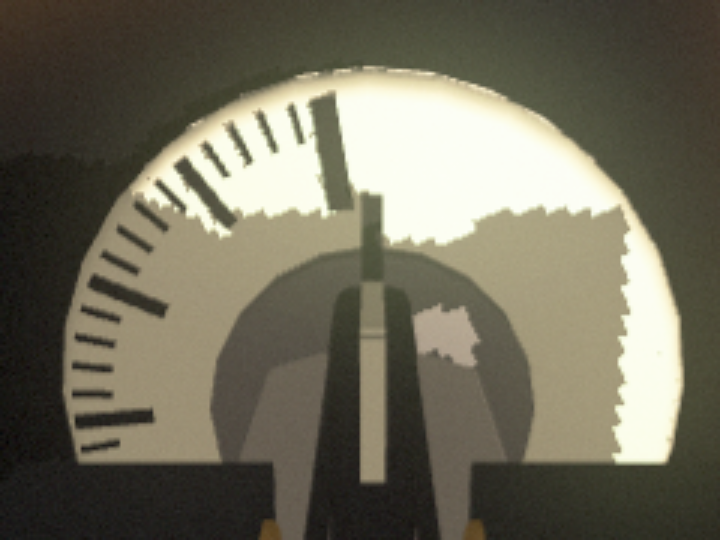

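The pointer tab (crop 371,240) is clearly past mark 30 (crop 323,100 to 342,205). I work out the angle with numbers.

Run:
```python
from meas import *
s=snap("wrist"); st=robot.read_state();R=np.array(st["eef_rot"])
ang=lambda P:np.degrees(np.arctan2(*(P[0]-P[1])[1::-1]))
t=onplane(s,[(267.7,153.3),(274,188.3)],61); p=onplane(s,[(283.7,185),(283.7,213)],70)
m15=onplane(s,[(160+178/3,120+165/3),(160+230/3,120+225/3)],61); m20=onplane(s,[(160+92/3,120+282/3),(160+165/3,120+310/3)],61)
print("m30",ang(t),"m25",ang(m15),"m20",ang(m20),"pointer",ang(p),"toolx",np.degrees(np.arctan2(R[1,0],R[0,0])))
```

```text
m30 -14.160965867635595 m25 15.450333443835369 m20 43.95265590709949 pointer -23.882213359328706 toolx -23.88344987022229
```

Emit:
{"op": "send_rows", "data": {
  "slide": [
    [0,0,0.0],
    [0,0,0.0],
    [0,0,0.0],
    [0,0,0.0],
    [0,0,0.0],
    [0,0,0.0]
  ],
  "turn": [
    [0,0,-0.02],
    [0,0,-0.04],
    [0,0,-0.06],
    [0,0,-0.08],
    [0,0,-0.1],
    [0,0,-0.1]
  ],
  "grip": [1,1,1,1,1,1]
}}

```text
time: 16.05
position: [540.0, -90.8, 81.1]
eef_rot: [[0.995, -0.101, 0.006], [-0.101, -0.995, -0.003], [0.006, 0.003, -1.0]]
force: [-2.0, -2.7, 19.7]
finger_gap: 14.0
gripper_force: 30.0
```

Emit:
{"op": "send_rows", "data": {
  "slide": [
    [0,0,-0.001],
    [0,0,-0.001],
    [0,0,-0.001],
    [0,0,-0.001],
    [0,0,-0.001],
    [0,0,-0.001]
  ],
  "turn": [
    [0,0,-0.02],
    [0,0,-0.04],
    [0,0,-0.06],
    [0,0,-0.08],
    [0,0,-0.1],
    [0,0,-0.1]
  ],
  "grip": [1,1,1,1,1,1]
}}

```text
time: 16.65
position: [540.0, -90.0, 81.1]
eef_rot: [[0.977, 0.211, 0.005], [0.211, -0.977, -0.002], [0.005, 0.003, -1.0]]
force: [-2.6, -0.6, 19.6]
finger_gap: 14.0
gripper_force: 30.0
```

Emit:
{"op": "send_rows", "data": {
  "slide": [
    [0,0,0.0],
    [0,0,0.0],
    [0,0,0.0],
    [0,0,0.0],
    [0,0,0.0],
    [0,0,0.0]
  ],
  "turn": [
    [0,0,-0.02],
    [0,0,-0.04],
    [0,0,-0.06],
    [0,0,-0.08],
    [0,0,-0.1],
    [0,0,-0.1]
  ],
  "grip": [1,1,1,1,1,1]
}}

```text
time: 17.25
position: [539.6, -89.1, 81.1]
eef_rot: [[0.864, 0.503, 0.005], [0.503, -0.864, -0.0], [0.004, 0.003, -1.0]]
force: [-3.1, 0.4, 21.2]
finger_gap: 13.5
gripper_force: 30.0
```

Emit:
{"op": "send_rows", "data": {
  "slide": [
    [0,0,-0.001],
    [0,0,-0.001],
    [0,0,-0.001],
    [0,0,-0.001],
    [0,0,-0.001],
    [0,0,-0.001]
  ],
  "turn": [
    [0,0,-0.02],
    [0,0,-0.04],
    [0,0,-0.06],
    [0,0,-0.074],
    [0,0,-0.074],
    [0,0,-0.074]
  ],
  "grip": [1,1,1,1,1,1]
}}

```text
time: 17.85
position: [539.3, -88.7, 81.1]
eef_rot: [[0.726, 0.688, 0.004], [0.688, -0.726, 0.0], [0.003, 0.002, -1.0]]
force: [-4.4, 0.5, 21.4]
finger_gap: 13.6
gripper_force: 30.0
```

Run:
```python
from meas import *
s=snap("wrist"); st=robot.read_state();R=np.array(st["eef_rot"])
print(np.degrees(np.arctan2(R[1,0],R[0,0])),st["force"])
c0=st["position"][:2]; a,_=meas(s,21,c0)
# polar darkness at r 46..60 mm vs angle
th=np.radians(np.arange(-70,180,.25)); 
def prof(r):
    x=320+np.outer(r,np.cos(th))*4; y=320-np.outer(r,np.sin(th))*4
    return cv2.remap(a.mean(2).astype(np.float32),x.astype(np.float32),y.astype(np.float32),1)
p=prof(np.arange(44.5,49,.5)).mean(0); base=cv2.blur(p.reshape(1,-1),(81,1)).ravel()
from scipy.signal import find_peaks
d=base-p; k,pr=find_peaks(d,height=15,width=3,distance=30); print([(round(np.degrees(th[i]),1),round(float(d[i]))) for i in k])
```

```text
43.47992623276237 [-3.64982162  1.03465676 20.38637401]
[(np.float64(-38.8), 39), (np.float64(-17.0), 80), (np.float64(12.8), 101), (np.float64(25.2), 16), (np.float64(43.2), 80), (np.float64(72.2), 84), (np.float64(100.8), 76), (np.float64(130.5), 85), (np.float64(154.5), 74)]
```

Emit:
{"op": "send_rows", "data": {
  "slide": [
    [0,0,-0.002],
    [0,0,-0.004],
    [0,0,-0.004]
  ],
  "turn": [
    [0,0,0],
    [0,0,0],
    [0,0,0]
  ],
  "grip": [1,1,1],
  "newtons": 8
}}

```text
time: 18.2
position: [539.3, -88.5, 81.0]
eef_rot: [[0.725, 0.688, 0.003], [0.688, -0.725, -0.001], [0.002, 0.003, -1.0]]
force: [-1.3, 0.7, 10.0]
finger_gap: 13.9
gripper_force: 8.0
```

Emit:
{"op": "send_rows", "data": {
  "slide": [
    [0,0,0],
    [0,0,0],
    [0,0,0],
    [0,0,-0.004],
    [0,0,-0.01],
    [0,0,-0.02],
    [0,0,-0.02]
  ],
  "turn": [
    [0,0,0],
    [0,0,0],
    [0,0,0],
    [0,0,0],
    [0,0,0],
    [0,0,0],
    [0,0,0]
  ],
  "grip": [0.3,0.3,0.3,0.3,0.3,0.3,0.3]
}}

```text
time: 18.9
position: [537.7, -87.6, 84.7]
eef_rot: [[0.725, 0.689, -0.001], [0.689, -0.725, 0.0], [-0.0, -0.001, -1.0]]
force: [-0.4, -0.4, -0.0]
finger_gap: 33.0
gripper_force: 0.0
```

Emit:
{"op": "send_rows", "data": {
  "slide": [
    [0,0,-0.05],
    [0,0,-0.15],
    [0,0,-0.3],
    [0,0,-0.45],
    [0,0,-0.55],
    [0,0,-0.55],
    [0,0,-0.55]
  ],
  "turn": [
    [0,0,0],
    [0,0,0],
    [0,0,0],
    [0,0,0],
    [0,0,0],
    [0,0,0],
    [0,0,0]
  ],
  "grip": [0.3,0.3,0.3,0.3,0.3,0.3,0.3]
}}

```text
time: 19.6
position: [537.9, -87.5, 222.8]
eef_rot: [[0.725, 0.689, 0.001], [0.689, -0.725, 0.001], [0.001, 0.0, -1.0]]
force: [0.2, 0.3, -0.4]
finger_gap: 33.1
gripper_force: 0.0
```

Run:
```python
from meas import *
from scipy.signal import find_peaks
s=snap("wrist","w6.png"); st=robot.read_state(); print(st["time"],st["position"],st["force"])
c0=(539.5,-88.5); a,b=meas(s,21,c0)
th=np.radians(np.arange(-70,180,.25)); r=np.arange(44.5,49,.5)
p=cv2.remap(a.mean(2).astype(np.float32),(320+np.outer(r,np.cos(th))*4).astype(np.float32),(320-np.outer(r,np.sin(th))*4).astype(np.float32),1).mean(0)
d=cv2.blur(p.reshape(1,-1),(81,1)).ravel()-p; k,_=find_peaks(d,height=25,width=3,distance=30); print([(round(float(np.degrees(th[i])),1),round(float(d[i]))) for i in k])
yy,xx=np.mgrid[:640,:640]; wl=((b.min(2)>150)&(np.hypot(xx-320,yy-320)<125)).astype(np.uint8)
for q in cv2.findContours(wl,0,2)[0]:
    r=cv2.minAreaRect(q)
    if 10<max(r[1])*.25<40 and min(r[1])*.25<6: print("line",r,w(c0,r[0]))
m=(b.mean(2)<80).astype(np.uint8); m[np.hypot(xx-320,yy-320)>125]=0
m=cv2.morphologyEx(m,cv2.MORPH_OPEN,np.ones((5,5))); q=max(cv2.findContours(m,0,2)[0],key=cv2.contourArea); print("bar",cv2.minAreaRect(q))
```

```text
19.65 [537.3525647  -87.30758034 221.8406674 ] [ 0.93632908 -0.76416375 -0.13803192]
[(-17.0, 105), (13.0, 95), (42.8, 61), (72.2, 99), (88.8, 57), (101.8, 115), (130.3, 109), (158.5, 109)]
line ((351.63336181640625, 288.16583251953125), (16.311391830444336, 91.24130249023438), 46.43209457397461) [547.40834045 -80.54145813]
bar ((314.578369140625, 298.61163330078125), (25.863182067871094, 223.4684600830078), 44.8057746887207)
```

Emit:
{"op": "send_rows", "data": {
  "slide": [
    [0,0,0],
    [0,0,0],
    [0,0,0]
  ],
  "turn": [
    [0,0,0],
    [0,0,0],
    [0,0,0]
  ],
  "grip": [0.3,0.3,0.3]
}}

```text
time: 19.95
position: [537.5, -87.8, 221.5]
eef_rot: [[0.725, 0.688, -0.002], [0.688, -0.725, -0.0], [-0.001, -0.001, -1.0]]
force: [0.2, 0.4, 0.1]
finger_gap: 33.2
gripper_force: 0.0
```

```bash
python3 -c "
from bench import finish_job
print(finish_job())"
```

```text
the job is handed in; nothing more can be done
None
```

I wound the small timer on the board to about 31.7 minutes, turned it back to about 20 (measured 19.9), let go and handed the job in at about 20 s; no verdict came back.

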